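Peel the top tray off the stuck stack and present it over the board

ROBOT

A 6-joint arm with a two-finger parallel gripper is mounted at the origin on the work surface. World frame = base frame: x ahead of the robot, y to its left, z up, the work surface at z = 0. Lengths are in m, angles in rad, forces in N, time in s.
With the tool pointing down it reaches from about 0.35 to 1 m from the base axis. Payload 7.1 kg.
Tool frame: the origin (TCP) lies between the finger pads; the fingertips stand 22 mm ahead of it and the grasp point (between the pads) lies 3 mm ahead of it; z points along the fingers, y is the line along which they close (so a half turn about z gives the same grasp; the last joint's range is limited). The gripper opens to 85 mm and grips with 20 to 120 N. Pads are 22 mm wide; open, the fingers measure 114 mm over their backs; the gripper's body (76 mm by 85 mm) begins 54 mm behind the grasp point. The pads swing forward as they close: fully open they stand 13 mm farther back than shut.
Start: joints at [1.124, 0.423, 1.63, -0, 1.089, -0.019], TCP at [0.259, 0.569, 0.253] pointing down, gripper open.
Joint ranges: [-3, 3], [-0.9, 2.11], [0.09, 2.58], [-1.31, 4.45], [0.11, 2.69], [-2.54, 2.54]. Speed limits (rad/s): [2.39, 2.39, 3.01, 3.14, 3.14, 3.14].

INTERFACE

Orientations are given as a rotation vector (axis times angle).
In Python, from rig import manip gives the robot as it stands. The module is installed in compiled form; this text tells all that it offers. Calls block until the motion is done:
- manip.move_to(position, orientation): joint-space move of the TCP to a pose.
- manip.servo_line(position, orientation=None, rate=0.15): straight line of the TCP; orientation=None keeps the orientation; rate is the mean speed in m/s.
- manip.set_joints(angles): joint-space move.
- manip.command_gripper(opening, f_grip=None): finger opening in m; f_grip is the grip in N (None keeps the last); returns when the fingers have stopped.
- manip.hold(seconds).
- manip.solve_ik(position, orientation): joint angles nearest the present ones, or None.
- manip.camera(name): name is "scene" or "side" or "wrist"; returns a dict with "image" (384x512x3 uint8, red, green, blue), "fx", "fy", "cx", "cy" (pixels), "cam_to_world" (4x4, takes a point from camera to world coordinates); the wrist camera has in their place "mount" (4x4, takes a point from camera to tool coordinates, whose origin is the TCP and whose axes are the flange's). Camera axes: x right, y down, z forward; pixel columns grow to the right and rows downward; lengths in m; the calibration is good to about 2 mm. A picture is of the moment at which its call begins: read the wrist's pose just before it. There is no depth.
A pose or a line that the arm cannot do raises manip.IKError and nothing moves.
- manip.sign_off(): hands the job in; it is judged then, once.
Readings, each from a call of its own:
- manip.get_time(): time.
- manip.get_joint_positions(): joint angles.
- manip.get_joint_vel(): joint speeds.
- manip.get_tau(): joint torques, N m.
- manip.get_position(): TCP position.
- manip.get_ee_rot(): TCP orientation.
- manip.get_contact_force(): force on the tool from outside, world axes, zero at the start.
- manip.get_torque(): the same for the moment, N m.
- manip.get_width(): finger opening in m.
- manip.get_grip_force(): force on a finger pad.
Only numpy, scipy, OpenCV 4.12 (cv2) and the standard library are available. Lean on these libraries where they do the work, as an engineer would, in place of code of your own. Each camera call takes 0.05 s, during which the arm holds its last target. There are 200 camera calls.

TASK

The top tray has stuck in its stack: take it by the red corner tab and peel it, raising that corner by a good 3 cm while the opposite corner still sits down in the stack, then lift the tray clear, leaving the rest of the stack where it stands. Carry the tray across and finish while still holding it, level, right way up and still, centred over the wooden serving board with its underside about 15 cm above the board, so that it can be filled; do not put it down or let go, and do not disturb the other things on the counter.

Things in the scene. Friction and masses are not known exactly. Their poses are not given: they have to be found in the camera images.
- tray: the top tray, loose, 110 to 180 g, bare aluminium: a tub 180 (x) x 120 (y) x 36 mm high with straight 3 mm walls and a 7 mm wide, 3 mm thick flange round its top edge. Origin at the centre of its underside; z up, x along the long side. It starts seated in the stack (axes alike), underside 46 mm above the counter, top edge 20 mm above the stack's wall
- tray_tab (a point): centre of the tray's red pull tab, the place to grip: an upright plate 36 mm long, 10 mm thick, 32 mm high, outside the tray's (-x, +y) corner, running straight outward along the diagonal, direction (-0.832, 0.555) of tray x, y. This point lies 126 mm out from the tray's origin, 36 mm above its underside. Axes as the tray's. Starts pointing towards the robot within 65 degrees; both faces free
- tray_opposite (a point): the bottom outer corner of the tray's tub diagonally opposite the tab, at (+90, -60, 0) mm in the tray's frame; while the tray is peeled it turns about this corner
- stack: the rest of the stack: nested aluminium trays in one piece, loose, 1.1 kg, 206 x 146 mm, wall top at 62 mm. Its hollow (188 x 128 mm, floor at 46 mm) holds the tray with 4 mm play all round; four blue spring bumpers in its long walls, up to 61 mm high, grip the tray and resist lifting with 4 to 8 N in all until it has risen 15 mm. Origin at the centre of its underside, x along the long side
- board_mid (a point): centre of the upper face of the wooden serving board, fixed flat on the counter, 240 x 170 mm and 18 mm thick. The stack and the board lie one on the left and one on the right, either way round
- water: bystander: water bottle with blue cap, 60 mm across, 200 mm high; origin at the centre of its underside
- carton: bystander: white and green drink carton, 62 x 62 mm, 182 mm high; origin at the centre of its underside
- glass: bystander: green drinking glass, 70 mm across, 100 mm high; origin at the centre of its underside
- sponge: bystander: yellow sponge, 100 x 65 x 30 mm; origin at the centre of its underside
- mug: bystander: white mug, 80 mm across, 90 mm high; origin at the centre of its underside
- jar: bystander: jar with red lid, 76 mm across, 100 mm high; origin at the centre of its underside

How it is judged:
On the way:
1. the tray is peeled: tilted by at least 0.08 rad (tab corner up some 2 cm) while its opposite bottom corner is still within 8 mm of its seat in the stack (angle between tray's own z axis and vertical above 0.08 rad and z of tray_opposite in the frame of stack below 0.054 m and z of tray_tab in the frame of stack above 0.098 m and horizontal distance between tray_opposite and stack below 0.125 m), for 0.1 s.
At the end, for the whole second after the job is handed in: the gripper still holds the tray at rest (under 3 cm/s), level within 0.17 rad, its centre within 4 cm of the board's centre seen from above and its underside 9 to 22 cm above the board's face (15 cm wanted); the rest of the stack stands flat on the counter within 3 cm of where it was (horizontal distance between tray and board_mid below 0.04 m and height (world z) of tray between 0.108 and 0.238 m and angle between tray's own z axis and vertical below 0.17 rad and linear speed of tray below 0.03 m/s and contact force between the fingers and tray above 2 N and contact force between tray and stack below 0.2 N and height (world z) of stack below 0.01 m and angle between stack's own z axis and vertical below 0.05 rad and distance of stack from where it was at the start of the episode below 0.03 m); the arm keeps its last pose, push and grip.
It fails at once if the rest of the stack is lifted, tipped or pushed more than 3 cm (distance of stack from where it was at the start of the episode above 0.03 m or angle between stack's own z axis and vertical above 0.15 rad or height (world z) of stack above 0.02 m).
It fails at once if a bystander is shifted by more than 3 cm (distance of any of water, carton, glass, sponge, mug, jar from where it was at the start of the episode above 0.03 m).
It also fails if it takes over 53 s, if anything falls off the work surface, if the arm or the gripper's body presses on something with over 40 N, if the wrist force passes 120 N, or if a joint passes its speed limit or range.

## Working session

There is one attempt and no reset: what is moved stays moved. The work goes in short steps, each a Python script; the robot and the scene stay as the last script left them, time stands still between calls to the robot, and variables do not carry over. Pictures are saved under pics/ and viewed, at most 10 in all, crops included, and the job is handed in when it is done.

```bash
mkdir -p pics; python3 - <<'E'
from rig import manip
import cv2,numpy as np,pickle
d={}
for n in("scene","side"):
    c=manip.camera(n);d[n]=c;cv2.imwrite(f"pics/{n}0.png",cv2.cvtColor(c["image"],cv2.COLOR_RGB2BGR))
    print(n,c["fx"],c["cx"],c["cy"],c["cam_to_world"].round(3).tolist())
pickle.dump(d,open("cams.pkl","wb"))
print(manip.get_time(),manip.get_ee_rot(),manip.get_position())
E
```

```text
scene 417.0926517467901 255.80455228231273 191.93199509087523 [[-0.66, 0.592, -0.463, 1.299], [0.752, 0.522, -0.403, 0.611], [0.003, -0.614, -0.789, 1.28], [0.0, 0.0, 0.0, 1.0]]
side 468.3412633682887 254.59613791945966 188.514360181075 [[0.818, -0.353, 0.455, -0.0], [-0.575, -0.482, 0.661, -0.894], [-0.014, -0.802, -0.597, 0.908], [0.0, 0.0, 0.0, 1.0]]
0.1 [-6.66759303e-01 -3.06967987e+00  2.14686250e-03] [0.25906741 0.56826899 0.25261541]
```

View pics/scene0.png

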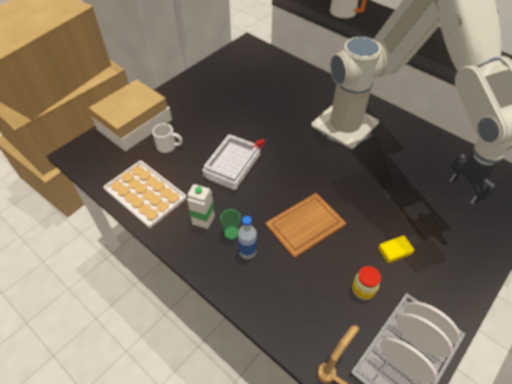

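View pics/side0.png

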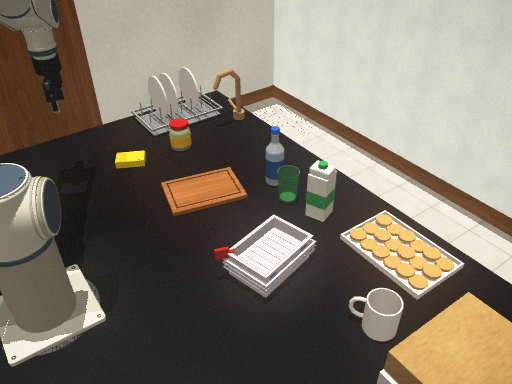

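Scene: the stack is at about (235,161) with its red tab at (260,144), and the board is at (306,223). Side: the tab is at (221,253), the tray at (270,250) and the board at (204,190). Next I'll triangulate these.

```bash
cat > h.py <<'E'
import numpy as np,cv2,pickle
def ray(c,uv):
    T=np.array(c["cam_to_world"]);d=T[:3,:3]@[(uv[0]-c["cx"])/c["fx"],(uv[1]-c["cy"])/c["fy"],1];return T[:3,3],d/np.linalg.norm(d)
def onz(c,uv,z):
    o,d=ray(c,uv);return o+d*(z-o[2])/d[2]
def tri(rs):
    A=sum(np.eye(3)-np.outer(d,d) for o,d in rs);b=sum((np.eye(3)-np.outer(d,d))@o for o,d in rs);p=np.linalg.solve(A,b)
    return p,[float(np.linalg.norm(np.cross(p-o,d))) for o,d in rs]
def blob(m,near):
    n,l,s,ce=cv2.connectedComponentsWithStats(m.astype(np.uint8));k=[i for i in range(1,n) if s[i,4]>15]
    i=min(k,key=lambda i:np.hypot(*(ce[i]-near)));return ce[i],(l==i),s[i]
E
python3 - <<'E'
from h import *
d=pickle.load(open("cams.pkl","rb"))
P={"scene":dict(tab=(260,144),board=(306,223)),"side":dict(tab=(221,253),board=(204,190))}
R=[]
for n,c in d.items():
    im=c["image"];h=cv2.cvtColor(im,cv2.COLOR_RGB2HSV).astype(int);H,S,V=h[...,0],h[...,1],h[...,2]
    ce,m,s=blob(((H<6)|(H>174))&(S>130)&(V>70),P[n]["tab"]);print(n,"tab",ce,s,onz(c,ce,.082).round(4));R.append(ray(c,ce))
    ce,m,s=blob((H>3)&(H<22)&(S>80)&(V>60),P[n]["board"])
    r=cv2.minAreaRect(np.argwhere(m)[:,::-1].astype(np.float32))
    cn=cv2.findContours(m.astype(np.uint8),0,1)[0];cn=max(cn,key=len)
    q=cv2.approxPolyDP(cn,8,True)[:,0];w=np.array([onz(c,p,.018) for p in q]);print("board",s,q.tolist(),w[:,:2].round(3).tolist(),onz(c,ce,.018).round(3))
print(tri(R))
a=cv2.resize(d["scene"]["image"][125:200,190:280],None,fx=6,fy=6,interpolation=cv2.INTER_CUBIC)
b=cv2.resize(d["side"]["image"][205:305,205:325],None,fx=4.5,fy=4.5,interpolation=cv2.INTER_CUBIC)
o=np.zeros((590,800,3),np.uint8)
a=cv2.resize(d["scene"]["image"][130:190,197:272],None,fx=5,fy=5,interpolation=cv2.INTER_CUBIC)
b=cv2.resize(d["side"]["image"][210:300,212:320],None,fx=3.8,fy=3.8,interpolation=cv2.INTER_CUBIC)
o[:a.shape[0],:a.shape[1]]=a;o[:b.shape[0],380:380+b.shape[1]]=b
cv2.imwrite("pics/crop.png",o[:400,:,::-1])
E
```

```text
scene tab [260.         142.58730159] [255 139  10   9  63] [ 0.3956 -0.1544  0.082 ]
board [ 265  192   82   67 2993] [[316, 192], [265, 222], [294, 258], [346, 224]] [[0.405, 0.139], [0.639, 0.082], [0.686, 0.252], [0.452, 0.308]] [0.551 0.197 0.018]
side tab [222.34065934 252.31318681] [214 246  21  14 182] [ 0.4095 -0.1512  0.082 ]
board [ 161  167   87   49 2691] [[247, 194], [230, 167], [161, 182], [173, 215]] [[0.641, 0.081], [0.68, 0.24], [0.451, 0.299], [0.406, 0.126]] [0.538 0.178 0.018]
(array([ 0.40378736, -0.15292627,  0.08768903]), [0.004338411438725873, 0.004338411438725845])
```

View pics/crop.png

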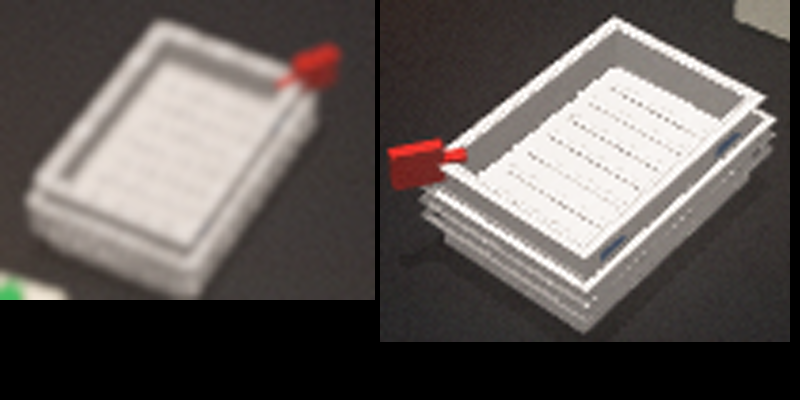

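The crop shows the outer corners of the tray flange clearly in both views, with the tab at the corner nearest the robot. Next I'll cast these corners onto z=0.082.

```bash
python3 - <<'E'
from h import *
d=pickle.load(open("cams.pkl","rb"))
Q={"side":[(227.3,252.1),(273.8,214.7),(313.8,236),(266,286.3)],"scene":[(260.6,149),(235,180),(204.6,168),(229.4,134)]}
for n,q in Q.items():
    w=np.array([onz(d[n],p,.082) for p in q])[:,:2];print(n,w.round(3).tolist(),"c",w.mean(0).round(4),[round(float(np.linalg.norm(w[i]-w[(i+1)%4])),3) for i in range(4)])
T=[tri([ray(d["side"],a),ray(d["scene"],b)]) for a,b in zip(Q["side"],Q["scene"])]
for t in T:print(t[0].round(4),round(t[1][0],4))
E
```

```text
side [[0.42, -0.158], [0.602, -0.11], [0.634, -0.24], [0.432, -0.305]] c [ 0.5218 -0.203 ] [0.188, 0.134, 0.211, 0.147]
scene [[0.421, -0.129], [0.604, -0.097], [0.637, -0.224], [0.441, -0.28]] c [ 0.5259 -0.1825] [0.186, 0.132, 0.204, 0.152]
[ 0.42   -0.1409  0.0705] 0.0086
[ 0.6034 -0.1022  0.0762] 0.0033
[ 0.6361 -0.2316  0.0748] 0.0037
[ 0.4358 -0.2923  0.0691] 0.0046
```

```bash
cat >> h.py <<'E'
from scipy.spatial.transform import Rotation as Ro
def tool(phi,sgn=1):  # phi: heading (world) of the tab direction; tool y across it, z down
    y=sgn*np.array([-np.sin(phi),np.cos(phi),0]);z=np.array([0,0,-1.]);return Ro.from_matrix(np.c_[np.cross(y,z),y,z])
E
python3 - <<'E'
from h import *
from rig import manip
d=pickle.load(open("cams.pkl","rb"))
# bystander bases near the path (scene, side) pixel guesses, base height 0
for n,a,b in[("bottle cap",(247,219),(275,129)),("glass base",(232,235),(288,199)),("carton top",(200,188),(321,164)),("jar lid",(369,275),(180,123))]:
    p,e=tri([ray(d["scene"],a),ray(d["side"],b)]);print(n,p.round(3),round(e[0],3))
phi=np.arctan2(.34,-.93)
for s in(1,-1):
    for P in([.404,-.153,.24],[.404,-.153,.085],):print(s,manip.solve_ik(P,tool(phi,s).as_rotvec()))
q=[(s,manip.solve_ik([.404,-.153,.24],tool(phi,s).as_rotvec())) for s in(1,-1)]
s=min((t for t in q if t[1] is not None),key=lambda t:abs(t[1][5]))[0];print("sgn",s)
manip.move_to([.404,-.153,.24],tool(phi,s).as_rotvec());manip.command_gripper(.05,100)
T=np.eye(4);T[:3,:3]=Ro.from_rotvec(manip.get_ee_rot()).as_matrix();T[:3,3]=manip.get_position()
c=manip.camera("wrist");print(c["mount"].round(3).tolist())
c["cam_to_world"]=T@c["mount"];pickle.dump(c,open("w.pkl","wb"))
cv2.imwrite("pics/w1.png",c["image"][...,::-1]);print(manip.get_time())
E
```

```text
bottle cap [0.764 0.106 0.198] 0.003
glass base [ 0.75   0.015 -0.01 ] 0.003
carton top [ 0.766 -0.104  0.181] 0.002
jar lid [0.623 0.485 0.099] 0.005
1 [-3.89571518e-01  1.55338138e-01  2.04957311e+00 -4.44089210e-16
  9.36681410e-01  1.53172144e+00]
1 [-3.89571518e-01  4.52977790e-01  2.14297544e+00 -4.44089210e-16
  5.45639426e-01  1.53172144e+00]
-1 [-3.89571518e-01  1.55338138e-01  2.04957311e+00 -4.44089210e-16
  9.36681410e-01 -1.60987122e+00]
-1 [-3.89571518e-01  4.52977790e-01  2.14297544e+00 -4.44089210e-16
  5.45639426e-01 -1.60987122e+00]
sgn 1
[[0.0, -0.959, -0.284, 0.071], [1.0, 0.0, 0.001, -0.001], [-0.001, -0.284, 0.959, -0.119], [0.0, 0.0, 0.0, 1.0]]
3.1917
```

View pics/w1.png

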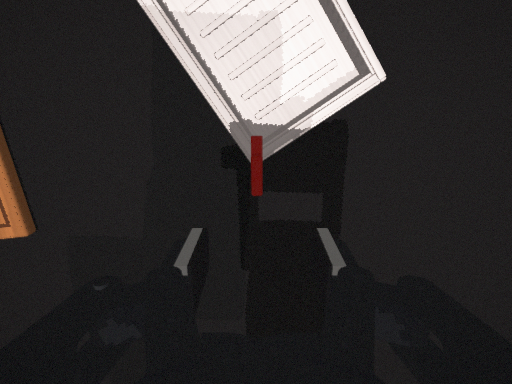

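The wrist view shows the red plate from above, running from (257,137) to (257,195), and the tray's right flange corner at (385,77). I'll measure the plate's top edge at z=0.098.

```bash
python3 - <<'E'
from h import *
c=pickle.load(open("w.pkl","rb"));h=cv2.cvtColor(c["image"],cv2.COLOR_RGB2HSV).astype(int)
ce,m,s=blob(((h[...,0]<6)|(h[...,0]>174))&(h[...,1]>130)&(h[...,2]>50),(257,165));print(ce,s)
r0,r1=s[1],s[1]+s[3]
def mid(r):return np.argwhere(m[r]).mean()
rr=np.arange(r0+3,r1-3);f=np.polyfit(rr,[mid(r) for r in rr],1)
a=onz(c,(np.polyval(f,r0),r0-.5),.098);b=onz(c,(np.polyval(f,r1),r1-.5),.098)
w=[np.ptp(np.argwhere(m[r]))+1 for r in (r0+5,(r0+r1)//2,r1-5)]
print(a,b,"len",np.linalg.norm(b-a),"w",w,"phi",np.arctan2(*(b-a)[[1,0]]))
k=onz(c,(385,77),.082);t=onz(c,(250,160),.082);print("corner",k,t)
E
```

```text
[256.31746032 165.997114  ] [251 136  12  60 693]
[ 0.43920538 -0.1618103   0.098     ] [ 0.38993072 -0.14439906  0.098     ] len 0.05226034162331442 w [np.int64(11), np.int64(12), np.int64(12)] phi 2.8019357824499442
corner [ 0.44596511 -0.2788327   0.082     ] [ 0.41850154 -0.14837499  0.082     ]
```

```bash
cat >> h.py <<'E'
PHI=2.802;OUT=np.array([np.cos(PHI),np.sin(PHI),0]);G=np.array([.4023,-.1487,.089]);R0=tool(PHI,1)
C=G-.131*OUT;C[2]=.046;AX=np.cross(OUT,[0,0,1]);PIV=C-.108*OUT
def peel(th,up=0):
    r=Ro.from_rotvec(AX*th);return PIV+r.apply(G-PIV)+[0,0,up],(r*R0).as_rotvec()
def snap(m,n,name):
    c=m.camera(n);cv2.imwrite(f"pics/{name}.png",c["image"][...,::-1]);return c
E
python3 - <<'E'
from h import *
from rig import manip
manip.move_to(G+[0,0,.06],R0.as_rotvec());manip.servo_line(G,rate=.08)
print(manip.get_contact_force())
manip.command_gripper(0,100);print(manip.get_width(),manip.get_grip_force(),manip.get_contact_force(),manip.get_torque())
for th in(.03,.06,.09,.12,.15):
    manip.servo_line(*peel(th),rate=.04);print(th,manip.get_contact_force().round(1),manip.get_torque().round(2),manip.get_width(),manip.get_position().round(3))
manip.hold(.3);print(manip.get_contact_force().round(1),manip.get_time())
c=snap(manip,"side","s2");cv2.imwrite("pics/s2c.png",cv2.resize(c["image"][150:310,170:340,::-1],None,fx=3.5,fy=3.5,interpolation=2))
E
```

```text
[-0.16539999 -0.28640909  0.06578726]
0.008109369521683134 97.56777763366699 [-1.4830315  -0.27359392  6.63144738] [-0.14800131  0.17689046 -0.18191725]
0.03 [-1.4 -1.   1. ] [-0.17 -0.03 -0.15] 0.008612032351398388 [ 0.404 -0.149  0.096]
0.06 [-0.3 -1.1  1.4] [-0.19 -0.04 -0.18] 0.008446917506764136 [ 0.405 -0.15   0.103]
0.09 [ 0.1 -0.6  0.1] [-0.01 -0.13 -0.1 ] 0.00838975905226831 [ 0.407 -0.15   0.11 ]
0.12 [-0.5  0.2  0.6] [ 0.02 -0.1  -0.15] 0.00843749004791805 [ 0.409 -0.151  0.117]
0.15 [-0.2 -0.2 -0.1] [-0.08 -0.17 -0.08] 0.008569751398318778 [ 0.411 -0.152  0.124]
[ 1.1 -0.9 -1.3] 6.9583
```

View pics/s2c.png

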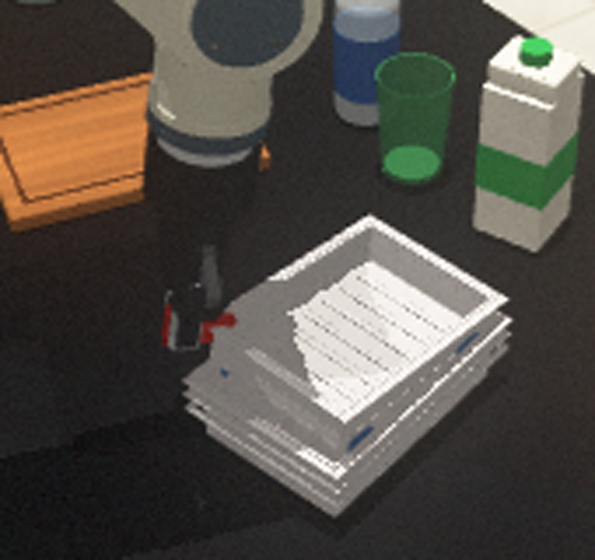

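The tray is peeled: the tab side is well up, the far corner is still down in the stack, and the stack hasn't moved. Now I'll lift it clear, level it and check.

```bash
python3 - <<'E'
from h import *
from rig import manip
for u in(.015,.03,.06):
    manip.servo_line(*peel(.15,u),rate=.05);print(u,manip.get_contact_force().round(1),manip.get_torque().round(2))
manip.servo_line(G+[0,0,.21],R0.as_rotvec(),rate=.12)
manip.hold(.3);print(manip.get_contact_force().round(2),manip.get_torque().round(2),manip.get_width(),manip.get_grip_force(),manip.get_time())
a=snap(manip,"side","s3")["image"];b=snap(manip,"scene","c3")["image"]
o=np.hstack([cv2.resize(a[120:310,170:340],(480,536),interpolation=2),cv2.resize(b[90:200,180:280],(320,352),interpolation=2).__class__((536,320,3),np.uint8)*0])
o[:352,480:]=cv2.resize(b[90:200,180:280],(320,352),interpolation=2);cv2.imwrite("pics/s3c.png",o[...,::-1])
E
```

```text
0.015 [-0.2  0.1 -1.1] [0.04 0.01 0.01]
0.03 [-0.9 -0.3 -1.1] [0.   0.04 0.06]
0.06 [-0.9 -0.  -2.3] [0.05 0.08 0.07]
[-0.07  0.15 -0.18] [ 0.08  0.19 -0.02] 0.00805758299613298 97.70809650421143 10.0667
```

View pics/s3c.png

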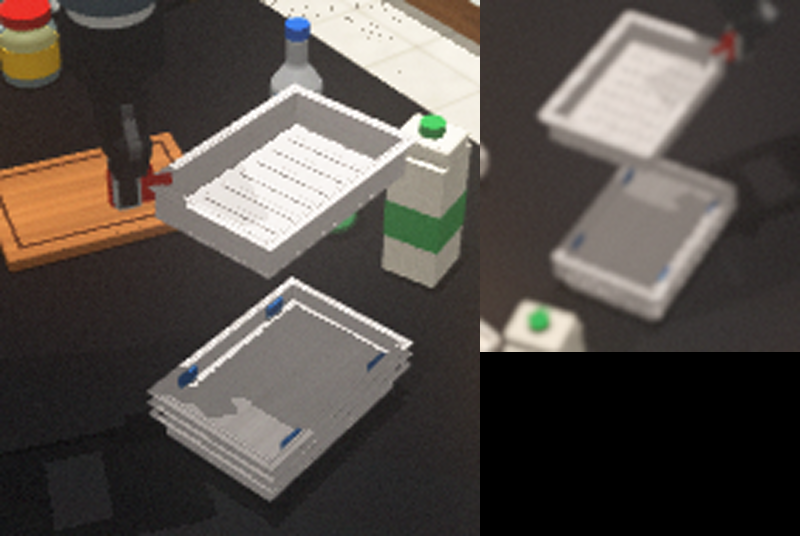

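The tray is clear, held and looks level, and the stack stands in place. Now the carry: swing it at this height, then descend over the board.

```bash
cat >> h.py <<'E'
B=np.array([.545,.191])
def final(z,phi=3.49,dx=(0,0)):
    o=np.array([np.cos(phi),np.sin(phi)]);return np.r_[B+.131*o+dx,z],tool(phi,1).as_rotvec()
E
python3 - <<'E'
from h import *
from rig import manip
p,r=final(.299);q=manip.solve_ik(p,r);j=np.array(manip.get_joint_positions());print(q,j)
ok=abs(np.array(q)-j).max()<1
if ok:
    for f in np.linspace(.25,1,4):manip.set_joints(j+f*(np.array(q)-j))
    manip.servo_line(*final(.213),rate=.1);manip.hold(.5)
    a=snap(manip,"side","s4");b=snap(manip,"scene","c4");pickle.dump({"side":a,"scene":b},open("cams4.pkl","wb"))
    o=np.zeros((500,800,3),np.uint8);o[:480,:400]=cv2.resize(a["image"][80:230,130:255],(400,480),interpolation=2);o[:480,400:]=cv2.resize(b["image"][160:280,250:350],(400,480),interpolation=2);cv2.imwrite("pics/s4c.png",o[...,::-1])
print(manip.get_time(),manip.get_position(),manip.get_contact_force(),manip.get_width())
E
```

```text
[ 3.07106942e-01  9.55677288e-02  1.96100206e+00 -4.44089210e-16
  1.08502286e+00  1.52949592e+00] [-3.81802759e-01  6.65495234e-02  1.99402851e+00  1.32336444e-05
  1.08158706e+00  1.52855419e+00]
13.3833 [0.42186528 0.14628973 0.21302617] [ 0.27167714  0.2814976  -1.36690707] 0.008632894898768636
```

View pics/s4c.png

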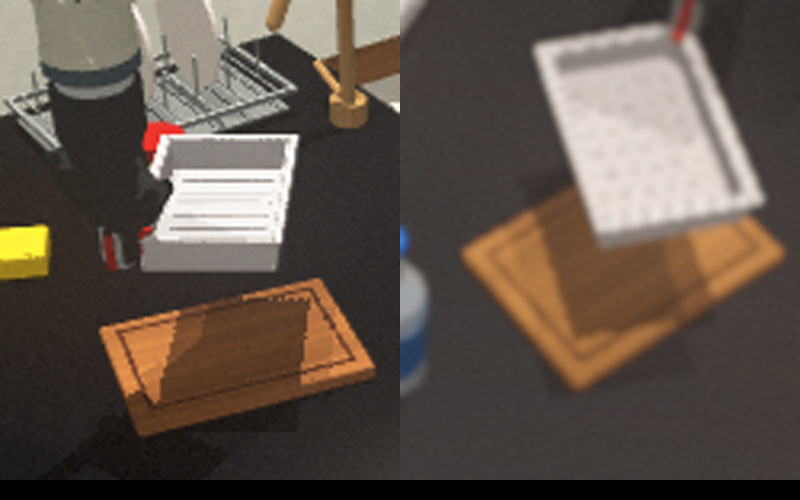

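The side view shows the tray rim at crop (160,136), (299,136), (277,243) and (140,243). In the scene crop it is at (690,25), (765,203), (597,238) and (535,45). I'll triangulate these to check level and centring.

```bash
python3 - <<'E'
from h import *
d=pickle.load(open("cams4.pkl","rb"))
S=[(140,243),(160,136),(299,136),(277,243)];K=[(690,25),(765,203),(597,238),(535,45)]
P=[]
for s,k in zip(S,K):
    p,e=tri([ray(d["side"],(130+s[0]/3.2,80+s[1]/3.2)),ray(d["scene"],(250+(k[0]-400)/4,160+k[1]/4))]);P.append(p);print(p.round(3),round(e[0],4))
P=np.array(P);m=P.mean(0);n=np.linalg.svd(P-m)[2][2];print("c",m,"tilt",np.arccos(abs(n[2])),n,[np.linalg.norm(P[i]-P[(i+1)%4]).round(3) for i in range(4)])
E
```

```text
[0.438 0.155 0.202] 0.0084
[0.546 0.311 0.202] 0.003
[0.658 0.231 0.2  ] 0.0017
[0.537 0.073 0.203] 0.0008
c [0.54485817 0.19241023 0.20163921] tilt 0.010212888905665313 [0.00780344 0.00658831 0.99994785] [np.float64(0.19), np.float64(0.137), np.float64(0.2), np.float64(0.129)]
```

The tray is centred within 2 mm and level (0.01 rad). Its rim is at 0.202 m, so the underside is at about 0.166 m, 148 mm above the board. Handing in.

```bash
python3 - <<'E'
from rig import manip
print(abs(manip.get_joint_vel()).max(),manip.get_grip_force());print(manip.sign_off())
E
```

```text
0.0020156353221932656 97.71763801574707
the job is handed in; nothing more can be done
None
```

The tray was peeled by its tab and lifted clear of the stack, and I handed in with it held level and still over the board, centred within about 2 mm and its underside about 15 cm above the board; the sign-off gave no verdict.

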